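Clamp a row of veneered blocks in the glue-up jig

TASK

Get the veneered blocks glued up as one row in the jig: free the fence's clamp knob and slide the fence back to make room, lay every block from the bench flat in the jig, side by side crosswise, between the steel stops and the fence, bring the fence up to the row and lock it again with its clamp knob. Then turn the knurled brass thumbscrew clockwise until its pad seats firmly on the row, stopping when the resistance rises rather than forcing it, and let go; leave everything else on the bench where it is.

Things in the scene. Friction and masses are not known exactly. Their poses are not given: they have to be found in the camera images.
- jig: Glue-up jig, fixed to the bench: plywood base 170 (x) x 400 (y, from -195 to +205) x 18 mm high. The row of blocks is laid on its top (z = 18 mm) along jig y, centred on x = 0, between two steel stops and a sliding wooden fence at the +y end. Origin at the underside; x across the row, y along it, z up. At the -y end stands an aluminium clamp block, 75 x 62 mm, top at z = 42 mm.
- row_start (a point): Where the row begins: on the base top (18 mm above the bench), midway between the faces of the two steel stops (10 mm wide, at x = +-24 mm, 14 mm high), at jig y = -105 mm; axes parallel to the jig's. Lay the first block 2 to 4 mm off the stops and leave about 4 mm between blocks: the fence closes the gaps.
- thumb (a joint): Angle of the knurled brass thumbscrew (34 mm across, 26 mm tall, vertical axis, on the clamp block at jig x 0, y -160, from z 48 to 74 mm), rad, 0 to 11, grows clockwise seen from above = tighten; its fast thread drives the pad 2.5 mm per rad towards +y. It turns against about 0.10 N m of friction and stays where it is left; it needs several grasps.
- thumb_grip (a point): Point on the thumbscrew's axis at the height to grip (62 mm above the bench).
- pad_face (a point): Centre of the front face of the steel pad (32 mm wide, 14 mm high) that the thumbscrew drives out between the two stops towards the row. It is at jig y = -115 mm + 2.5 mm x thumbscrew angle while nothing holds it; the lag behind that is how far its spring is pressed in. The pad first closes what gaps are left in the row.
- pad: The same steel pad, 32 x 10 x 14 mm; origin at its centre, 5 mm behind its face. Sprung: 6 N at first touch, then 3 N per mm over 8 mm. Once row and fence hold it, it stays still while the screw turns on against rising resistance. Firmly seated after 2.5 to 6 mm of spring (1.0 to 2.4 rad after the pad has stopped); at 8 mm (3.2 rad) it goes solid, and forcing it further crushes the veneer.
- fence (a joint): Position of the sliding fence, m, 0 to 0.15, grows away from the stops (jig +y); its face is at jig y = -50 mm + this. Drags with about 1.5 N when its clamp knob is free.
- fence_face (a point): Centre of the fence's face that meets the row (64 mm wide, 24 mm high), moving with the fence; the frame is parallel to the jig's.
- tab_grip (a point): Point on the steel tab to slide the fence by, 80 mm behind its face: upright plate 12 mm thick (jig x), 26 mm long (jig y), from z 38 to 76 mm; pinch it across its thickness from above. The point is 63 mm above the bench.
- lock (a joint): Angle of the fence's clamp knob, rad, 0 to 1.9, grows clockwise seen from above = tighten. Below 0.5 the fence is free; it begins to bite at 0.55; above 1.4 it holds the fence fast. Turning it takes about 0.3 to 0.55 N m. Rides on the fence, 33 mm behind its face.
- lock_grip (a point): Clamp knob: black bar grip 42 mm long, 12 mm thick, from z 48 to 74 mm; this point is on its axis at the height to grip (61 mm above the bench), its frame turns with the bar and x points along the bar (along jig x at joint 0).
- block0: Veneered hardwood block 62 (x) x 32 (y) x 18 mm, 50 g, dark wood with pale inlaid top; two to four of these lie on the bench. Origin at the centre of its underside. In the row its x lies along jig x (either way round), gripped by its 62 mm ends.
- block1: Veneered hardwood block 62 (x) x 32 (y) x 18 mm, 50 g, dark wood with pale inlaid top; two to four of these lie on the bench. Origin at the centre of its underside. In the row its x lies along jig x (either way round), gripped by its 62 mm ends.
- block2: Veneered hardwood block 62 (x) x 32 (y) x 18 mm, 50 g, dark wood with pale inlaid top; two to four of these lie on the bench. Origin at the centre of its underside. In the row its x lies along jig x (either way round), gripped by its 62 mm ends.
- block3: Veneered hardwood block 62 (x) x 32 (y) x 18 mm, 50 g, dark wood with pale inlaid top; two to four of these lie on the bench. Origin at the centre of its underside. In the row its x lies along jig x (either way round), gripped by its 62 mm ends.
- glue: Bystander: small white glue bottle, 36 mm across, 85 mm tall; origin at its underside.
- tape: Bystander: roll of paper tape, 96 mm across, 24 mm high; origin at its underside.
- cup: Bystander: white cup, 72 mm across, 90 mm tall; origin at its underside.
- scalpel: Bystander: brush with wooden handle, 170 mm long, lying flat.
- offcut: Bystander: plain wooden offcut 100 x 35 x 12 mm, without inlay; not one of the blocks.
- weight: Bystander: steel weight, 56 mm across, 45 mm tall; origin at its underside.
Things that resemble listed ones, but are neither listed nor needed, are in the scene too. Leave any orange or pink look-alike of the block1 alone. Leave any pink look-alike of the block2 alone.

How it is judged (in metres and radians):
On the way, in this order (a step that is already met when the one before it is completed fails the run):
1. the fence's clamp knob is freed (below 0.5 rad) (value of joint lock below 0.5 rad), for 0.1 s.
2. all blocks lie in the row, the fence is within 10 mm of the row and locked (knob above 1.4 rad) (x of block0 in the frame of jig between -0.012 and 0.012 m and y of each of block0, block1, block2, block3 in the frame of jig above -0.095 m and y of each of block0, block1, block2, block3 in the frame of fence_face below -0.012 m and z of each of block0, block1, block2, block3 in the frame of jig below 0.022 m and angle between the x axis of each of block0, block1, block2, block3 and the x axis of jig, either way round below 0.12 rad and angle between each of block0, block1, block2, block3's own z axis and vertical below 0.12 rad and x of block1 in the frame of jig between -0.012 and 0.012 m and x of block2 in the frame of jig between -0.012 and 0.012 m and x of block3 in the frame of jig between -0.012 and 0.012 m and y of any of block0, block1, block2, block3 in the frame of fence_face above -0.026 m and value of joint lock above 1.4 rad), for 0.2 s.
At the end, for the whole second after the job is handed in: Every block lies flat in the row between stops and fence (within 12 mm of the jig's centre line, within 0.12 rad of square), the fence's clamp knob is above 1.4 rad, the thumbscrew is past 3.5 rad, and the pad presses on the row with more than 10 N (x of block0 in the frame of jig between -0.012 and 0.012 m and y of each of block0, block1, block2, block3 in the frame of jig above -0.095 m and y of each of block0, block1, block2, block3 in the frame of fence_face below -0.012 m and z of each of block0, block1, block2, block3 in the frame of jig below 0.022 m and angle between the x axis of each of block0, block1, block2, block3 and the x axis of jig, either way round below 0.12 rad and angle between each of block0, block1, block2, block3's own z axis and vertical below 0.12 rad and x of block1 in the frame of jig between -0.012 and 0.012 m and x of block2 in the frame of jig between -0.012 and 0.012 m and x of block3 in the frame of jig between -0.012 and 0.012 m and value of joint lock above 1.4 rad and value of joint thumb above 3.5 rad and contact force between pad and anything else above 10 N); the robot touches nothing.
It fails at once if the pad crushes the row (more than 70 N) (contact force between pad and anything else above 70 N).
It fails at once if another thing on the bench (glue, tape, cup, brush, offcut, weight) is moved more than 50 mm (distance of any of glue, tape, cup, scalpel, offcut, weight from where it was at the start of the episode above 0.05 m).
It fails at once if the glue bottle or the cup is knocked over (angle between any of glue, cup's own z axis and vertical above 0.5 rad).
Of block0, block1, block2, block3 only 2 to 4 are there at a start; the rules pass over those that are not, and their reading is None.
At some moment in a run one of block0, block1, block2, block3 may be knocked a few centimetres aside while the robot is not near it.
Once in a run the grip may slacken for a moment while it holds something.
It also fails if it takes over 210 s, if anything falls off the work surface, if the arm or the gripper's body presses on something with over 40 N, if the wrist force passes 120 N, or if a joint passes its speed limit or range.

ROBOT

A 6-joint arm with a two-finger parallel gripper is mounted at the origin on the work surface. World frame = base frame: x ahead of the robot, y to its left, z up, the work surface at z = 0. Lengths are in mm, angles in rad, forces in N, time in s.
With the tool pointing down it reaches from about 300 to 775 mm from the base axis. Payload 14.6 kg.
Tool frame: the origin (TCP) lies on the centre line of the jaws, within the pads' length; the fingertips stand 19 mm ahead of it and the grasp point (between the pads) is the TCP (bot.tip_reach is the distance from the TCP to the fingertips, in mm); y points along the fingers, x is the direction in which the jaws open and shut, and the axes are right-handed (so a half turn about y gives the same grasp; the last joint's range is limited). The gripper opens to 85 mm and grips with 20 to 120 N. Pads are 22 mm wide; open, the fingers measure 114 mm over their backs; the gripper's body (76 mm by 85 mm) begins 54 mm behind the grasp point. The pads swing forward as they close: fully open they stand 13 mm farther back than shut.
Start: joints at [-1.188, 0.3, 1.521, -0, 1.321, -0.067], TCP at [239.124, -495.287, 250.281] pointing down, gripper open.
Joint ranges: [-3.03, 3.03], [-0.79, 2.21], [0.23, 2.52], [-1.04, 4.18], [0, 3.07], [-2.55, 2.55]. Speed limits (rad/s): [2.22, 2.22, 2.57, 3.14, 3.14, 3.14].

INTERFACE

Orientations are given as a unit quaternion [w, x, y, z].
In Python, from rig import bot gives the robot as it stands. Calls block until the motion is done:
- bot.move_to(position, orientation): joint-space move of the TCP to a pose.
- bot.servo_line(position, attitude=None, speed=150, until_force=None): straight line of the TCP; attitude=None keeps the orientation; speed is the mean speed in mm/s. With until_force (N) it stops when the force on the tool has changed by that much, and returns True; else False.
- bot.move_joints(angles): joint-space move.
- bot.move_gripper(opening, grip_force=None): finger opening in mm; grip_force is the grip in N (None keeps the last); returns when the fingers have stopped.
- bot.dwell(seconds).
- bot.ik(position, orientation): joint angles nearest the present ones, or None.
- bot.read_state(): the state.
- bot.read_camera(name): name is "scene" or "top" or "wrist"; returns a dict with "image" (420x560x3 uint8, blue, green, red), "depth" (420x560 float32, mm along the optical axis (not along the pixel's ray), 0 where there is no reading), "fovy" (degrees; the focal length in pixels is half the picture's height over the tangent of half this angle, whatever the lens; pixels are square), "cx", "cy" (the principal point, pixels), "eye" and "attitude" of the camera in the world; the wrist camera has in their place "mount" (4x4, takes a point from camera to tool coordinates, whose origin is the TCP and whose axes are the tool frame's). Camera axes: x right, y down, z forward; pixel columns grow to the right and rows downward; lengths in mm; the calibration is good to about 2 mm. A picture is of the moment at which its call begins: read the wrist's pose just before it.
A pose or a line that the arm cannot do raises bot.MotionError and nothing moves.
- bot.finish_job(): hands the job in, once; it reports no verdict.
The state is a dict: "clock": time; "joint_positions": joint angles; "qvel": joint speeds; "effort": joint torques, N m; "ee_pos": TCP position; "tool_rot": TCP orientation; "ft_force": force on the tool from outside, world axes, zero at the start; "moment": the same for the moment, N m; "grip_width": finger opening in mm.
Only numpy, scipy, OpenCV 4.12 (cv2) and the standard library are available. Lean on these libraries where they do the work, as an engineer would, in place of code of your own. Each camera call takes 0.05 s, during which the arm holds its last target.

## Working session

There is one attempt and no reset: what is moved stays moved. The work goes in short steps, each a Python script; the robot and the scene stay as the last script left them, time stands still between calls to the robot, and variables do not carry over. Pictures are saved under pics/ and viewed, and the job is handed in when it is done.

```bash
ls; mkdir -p pics
python3 - <<'E'
from rig import bot
import cv2
s=bot.read_state();print(s)
for n in("scene","top","wrist"):
    c=bot.read_camera(n);cv2.imwrite(f"pics/{n}0.png",c["image"])
    print(n,{k:v for k,v in c.items() if k not in("image","depth")})
E
```

```text
pics
{'clock': 0.0, 'joint_positions': array([-1.18761151e+00,  3.00496423e-01,  1.52159079e+00,  2.13436187e-05,
        1.32070697e+00, -6.65706538e-02]), 'qvel': array([-0.00107433,  0.00015483,  0.00061182, -0.00181487,  0.00038912,
       -0.00035823]), 'effort': array([-9.42135084e-04, -5.43506956e+01, -3.61795092e+01, -7.59976410e-05,
        4.08974054e-03, -9.97312782e-06]), 'ee_pos': array([ 239.04529502, -495.09630889,  249.70330488]), 'tool_rot': array([ 0.59915837, -0.59864798,  0.37625831, -0.37557893]), 'ft_force': array([-0.67070029,  0.50032367,  0.20502702]), 'moment': array([-0.00324792,  0.02145311,  0.0010107 ]), 'grip_width': 85.68040515793624}
scene {'fovy': 43.16730692484701, 'cx': 284.6113245304844, 'cy': 210.2355130781781, 'eye': array([1375.97576727,  123.27687345, 1015.93578214]), 'attitude': array([-0.22640033,  0.57955782,  0.72843508, -0.28677162])}
top {'fovy': 56.8094580037063, 'cx': 269.8828676395785, 'cy': 210.35732275389933, 'eye': array([443.59071219, -61.04122941, 957.30250465]), 'attitude': array([ 0.03841632, -0.69590481,  0.71590675, -0.04145125])}
wrist {'fovy': 68.04020228555926, 'cx': 280.05662576478994, 'cy': 212.21706327010085, 'mount': array([[ 9.99999536e-01, -5.19833067e-04,  8.10942796e-04,
         2.02106366e-01],
       [-9.22983841e-04, -2.76230027e-01,  9.61091109e-01,
        -1.23046984e+02],
       [-2.75600189e-04, -9.61091412e-01, -2.76230378e-01,
         7.01854028e+01],
       [ 0.00000000e+00,  0.00000000e+00,  0.00000000e+00,
         1.00000000e+00]])}
```

View pics/top0.png

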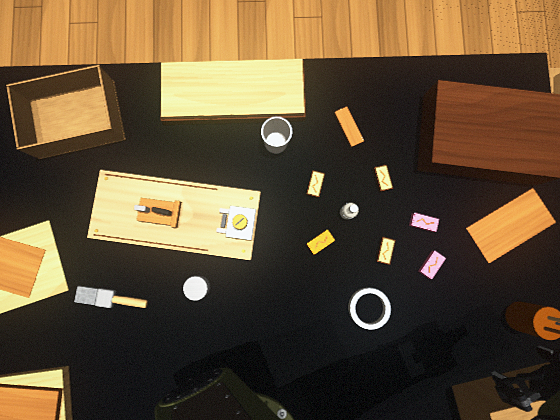

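View pics/scene0.png

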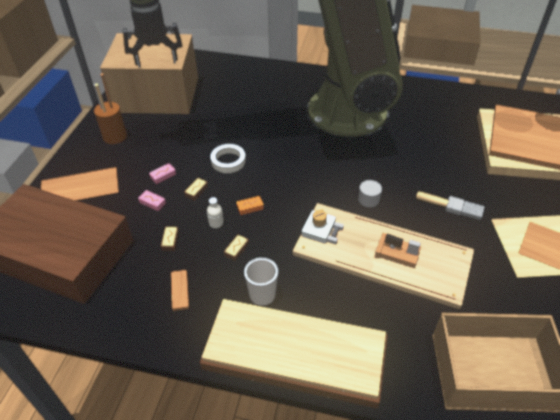

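The top view shows three pale-inlaid dark blocks at about (316,183), (383,178) and (387,250). An orange look-alike is at (320,242) and pink ones are at (424,222) and (432,264). The jig runs from (95,205) to (255,225), with its thumbscrew at (240,222). I'll confirm this in an enlarged crop.

```bash
cat > h.py <<'E'
from rig import bot
import cv2, numpy as np
from scipy.spatial.transform import Rotation as R
def rot(q): return R.from_quat([q[1],q[2],q[3],q[0]])
def cam(n):
    s=bot.read_state(); c=bot.read_camera(n)
    if n=="wrist":
        T=np.eye(4);T[:3,:3]=rot(s["tool_rot"]).as_matrix();T[:3,3]=s["ee_pos"]
        M=T@c["mount"]; c["Rm"]=M[:3,:3];c["o"]=M[:3,3]
    else: c["Rm"]=rot(c["attitude"]).as_matrix();c["o"]=np.array(c["eye"])
    c["f"]=210/np.tan(np.radians(c["fovy"]/2))
    return c
def ray(c,uv,z):
    uv=np.atleast_2d(uv).astype(float)
    d=np.c_[(uv[:,0]-c["cx"])/c["f"],(uv[:,1]-c["cy"])/c["f"],np.ones(len(uv))]@c["Rm"].T
    return c["o"]+d*((z-c["o"][2])/d[:,2])[:,None]
def proj(c,p):
    q=(np.atleast_2d(p)-c["o"])@c["Rm"]; return np.c_[q[:,0]/q[:,2]*c["f"]+c["cx"],q[:,1]/q[:,2]*c["f"]+c["cy"]]
def crop(c,u0,v0,u1,v1,k,name):
    cv2.imwrite("pics/"+name,cv2.resize(c["image"][v0:v1,u0:u1],None,fx=k,fy=k,interpolation=cv2.INTER_CUBIC))
# tool: tool y down; jaws direction (tool x) at world yaw a
def q_down(a):
    x=np.array([np.cos(a),np.sin(a),0]);y=np.array([0,0,-1.]);z=np.cross(x,y)
    r=R.from_matrix(np.c_[x,y,z]).as_quat();return np.array([r[3],r[0],r[1],r[2]])
E
python3 - <<'E'
from h import *
c=cam("top")
crop(c,80,160,280,270,4,"jig.png");crop(c,290,150,460,290,4,"blk.png")
s=bot.read_state();m=rot(s["tool_rot"]).as_matrix();print(m.round(2))
E
```

```text
[[ 0.43 -0.    0.9 ]
 [-0.9   0.    0.43]
 [-0.   -1.    0.  ]]
```

View pics/jig.png

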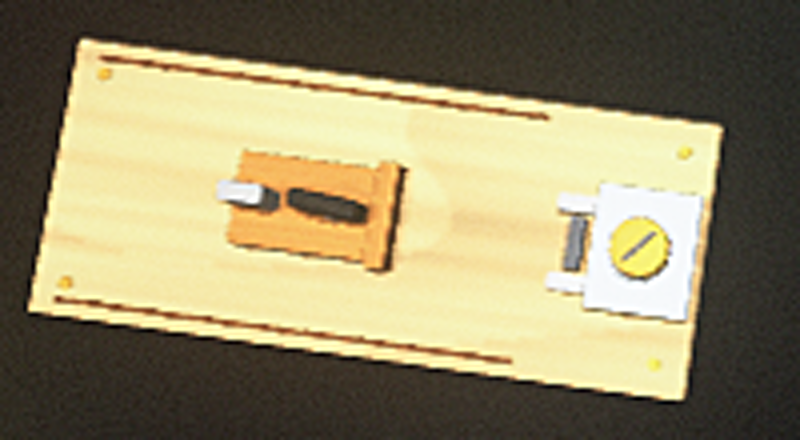

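View pics/blk.png

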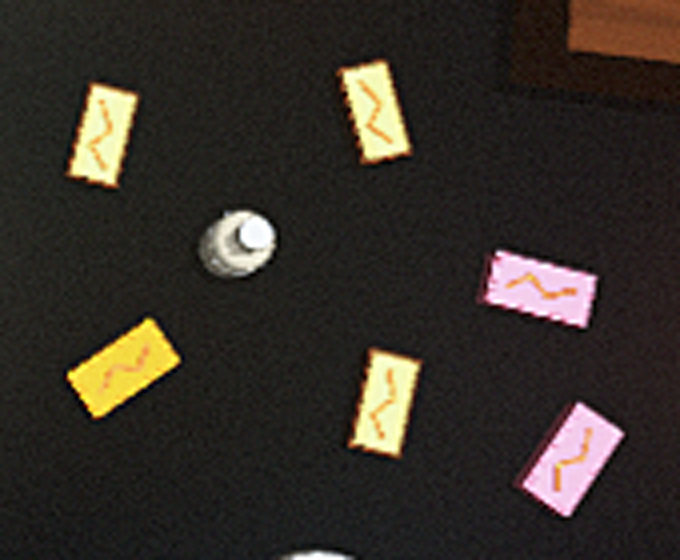

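```bash
cat >> h.py <<'E'
def blocks(c,z=18,amin=60):
    """pale inlaid tops -> list of (px centre, world centre, long-axis yaw, w, l)"""
    hsv=cv2.cvtColor(c["image"],cv2.COLOR_BGR2HSV)
    m=cv2.inRange(hsv,(18,50,170),(34,150,255))
    m=cv2.morphologyEx(m,cv2.MORPH_CLOSE,np.ones((3,3)))
    out=[]
    for k in cv2.findContours(m,cv2.RETR_EXTERNAL,cv2.CHAIN_APPROX_NONE)[0]:
        if cv2.contourArea(k)<amin: continue
        h=cv2.convexHull(k).reshape(-1,2)
        w=ray(c,h,z)[:,:2].astype(np.float32)
        (cx,cy),(a,b),t=cv2.minAreaRect(w)
        bx=cv2.boxPoints(((cx,cy),(a,b),t)); e1=bx[1]-bx[0]; e2=bx[2]-bx[1]
        e=e1 if np.hypot(*e1)>np.hypot(*e2) else e2
        out.append((h.mean(0).round(),np.array([cx,cy]),np.arctan2(e[1],e[0]),min(a,b),max(a,b)))
    return out
E
python3 - <<'E'
from h import *
c=cam("top")
P=np.array([(100,170),(260.5,191.2),(251.2,260),(87,238)])
w=ray(c,P,18);print(w.round(1)); print(w.mean(0)) 
print([np.linalg.norm(w[i]-w[i-1]).round(1) for i in range(4)])
y=(w[0]+w[3]-w[1]-w[2]);ya=np.arctan2(y[1],y[0]);print("jig yaw",ya-np.pi/2)
for b in blocks(c,18): print(b)
print(bot.tip_reach)
d=c["depth"];print([d[222,240],d[210,145],d[215,162],d[212,158],d[206,172],d[208,140]])
E
```

```text
[[661.8 348.4  18. ]
 [598.  -45.   18. ]
 [431.6 -18.4  18. ]
 [495.5 376.2  18. ]]
[546.70275614 165.31950632  18.        ]
[np.float64(168.6), np.float64(398.5), np.float64(168.5), np.float64(399.8)]
jig yaw -0.16074707298070234
(array([ 62., 406.]), array([112.75900269, 425.1541748 ]), np.float32(0.10041283), 11.34495735168457, 62.19129180908203)
(array([ 33., 378.]), array([170.76557922, 497.67391968]), np.float32(-1.5390434), 40.37970733642578, 143.16378784179688)
(array([130., 301.]), array([342.9107666 , 273.76254272]), np.float32(1.403632), 17.642135620117188, 81.39739227294922)
(array([387., 249.]), array([ 445.39138794, -343.45123291]), np.float32(-0.29005525), 28.153362274169922, 56.823787689208984)
(array([ 41., 263.]), array([433.29290771, 523.43786621]), np.float32(0.2997408), 166.2642822265625, 176.45777893066406)
(array([316., 182.]), array([ 614.23413086, -180.7177887 ]), np.float32(-0.2810162), 27.985713958740234, 57.00286865234375)
(array([167., 218.]), array([547.8416748 , 166.60656738]), np.float32(1.406855), 168.46847534179688, 399.8161315917969)
(array([383., 179.]), array([ 623.95031738, -348.30770874]), np.float32(0.20603842), 27.13900375366211, 57.511016845703125)
(array([ 73., 115.]), array([806.2197876 , 421.67770386]), np.float32(-1.3732593), 112.01194763183594, 173.72061157226562)
(array([248.,  72.]), array([945.58782959,  19.96653748]), np.float32(-1.5676812), 303.4198303222656, 358.81927490234375)
19.0
[np.float32(887.6051), np.float32(895.68616), np.float32(923.8188), np.float32(888.16595), np.float32(927.3455), np.float32(885.5807)]
```

```bash
cat >> h.py <<'E'
import json,os
TH=-0.1635; C5=np.array([547.3,166.0])
def setjig(th,c5):
    global TH,C5,X,Y,O; TH=th;C5=np.array(c5)
    X=np.array([np.cos(th),np.sin(th)]);Y=np.array([-np.sin(th),np.cos(th)]);O=C5-5*Y
setjig(TH,C5)
if os.path.exists("jig.json"): setjig(*json.load(open("jig.json")))
def J(x,y): return O+x*X+y*Y
def toJ(p): d=np.atleast_2d(p)[:,:2]-O; return np.c_[d@X,d@Y]
E
python3 - <<'E'
from h import *
p=J(0,-20)
bot.move_to([p[0],p[1],260],q_down(TH))
c=cam("wrist");cv2.imwrite("pics/w1.png",c["image"])
print(bot.read_state()["clock"],bot.read_state()["joint_positions"].round(2),bot.read_state()["ee_pos"])
for p in [(-85,-195,18),(85,-195,18),(-85,205,18),(85,205,18),(0,-160,74)]:
    w=J(*p[:2]);print(p,proj(c,[w[0],w[1],p[2]]).round(1))
np.savez("w1.npz",d=c["depth"])
E
```

```text
2.8 [ 0.19  0.32  1.47 -0.    1.35  0.35] [543.40874026 140.66037239 259.99334024]
(-85, -195, 18) [[216.4 311.6]]
(85, -195, 18) [[342.8 311.3]]
(-85, 205, 18) [[192.9 -41.4]]
(85, 205, 18) [[364.9 -41.5]]
(0, -160, 74) [[279.6 313.4]]
```

View pics/w1.png

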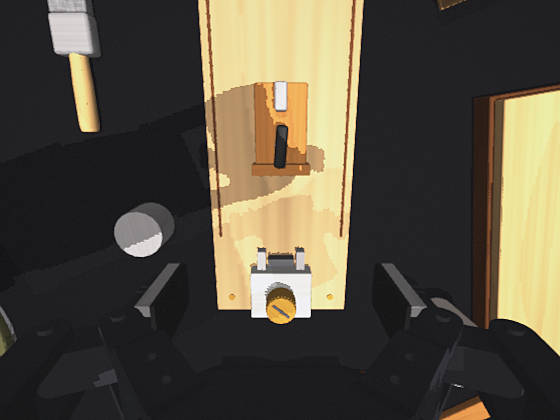

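The wrist view shows the bar knob at (281,146), nearly along jig y, so it is locked. The tab is at (280,95), the fence front edge at row ~165, and the thumbscrew at (280,305). The base's near corners are about 2 px right of prediction. Next I'll measure these in mm from this view.

Run:
```python
from h import *
p=J(0,45)
bot.move_to([p[0],p[1]-60,240],q_down(TH))
p=J(0,-30);bot.move_to([p[0],p[1],190],q_down(TH))
c=cam("wrist");cv2.imwrite("pics/w2.png",c["image"]); import pickle; pickle.dump(c,open("w2.pkl","wb"))
print(bot.read_state()["clock"])
```

```text
3.425
```

View pics/w2.png

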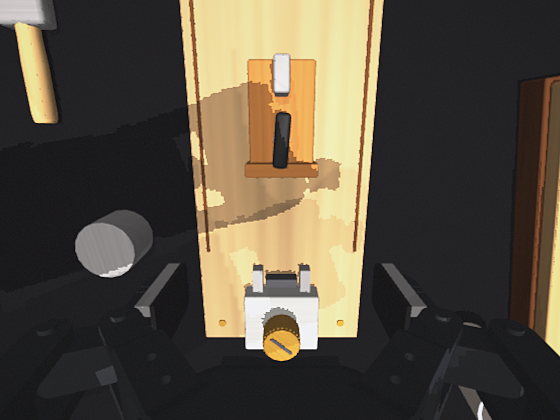

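Run:
```python
from h import *
import pickle;c=pickle.load(open("w2.pkl","rb"))
def s(n,uv,z): print(n,toJ(ray(c,uv,z)).round(1).tolist())
s("base corners",[(206,337),(357,337)],18)
s("base sides mid",[(192,150),(372,150)],18)
s("thumb axis",[(281.5,346)],74)
s("tab top",[(274.5,54),(290,54),(282,87)],76)
s("fence lip top",[(246,164),(318,164)],42)
s("fence bottom",[(246,177),(318,177)],18)
s("stops front",[(253,265),(263,265),(299,265),(309,265)],32)
s("bar",[(285.5,113),(276,166),(287,166),(281,166)],74)
s("clamp blk top",[(246,290),(318,290)],42)
d=c["depth"];print([d[r,282] for r in(60,75,87,92,118,140,158,166,170)])
i=c["image"]; cv2.imwrite("pics/w2c.png",cv2.resize(i[40:190,220:340],None,fx=4,fy=4,interpolation=cv2.INTER_CUBIC))
```

```text
base corners [[-82.9, -190.9], [86.2, -191.2]]
base sides mid [[-82.2, 15.1], [86.3, 14.9]]
thumb axis [[1.3, -157.1]]
tab top [[-3.6, 85.5], [7.1, 85.5], [1.6, 64.1]]
fence lip top [[-29.5, 5.1], [33.2, 5.0]]
fence bottom [[-32.4, -10.4], [36.6, -10.5]]
stops front [[-26.7, -96.0], [-16.8, -96.0], [18.9, -96.1], [28.8, -96.1]]
bar [[4.2, 46.5], [-3.0, 7.6], [5.5, 7.6], [0.9, 7.6]]
clamp blk top [[-33.3, -118.0], [37.3, -118.1]]
[np.float32(216.48132), np.float32(220.52818), np.float32(221.04593), np.float32(224.41039), np.float32(230.2733), np.float32(234.2646), np.float32(238.86281), np.float32(239.24168), np.float32(271.28925)]
```

View pics/w2c.png

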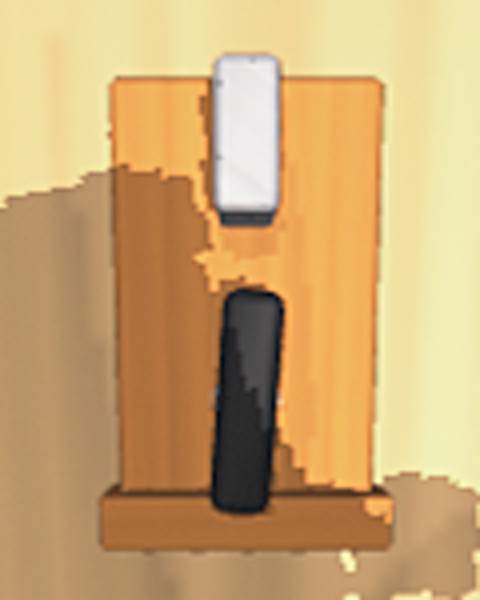

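Run:
```python
from h import *
bot.move_gripper(0)
s=bot.read_state();c=cam("wrist")
m=rot(s["tool_rot"]).as_matrix();
for t in [(0,19,0),(0,19,11),(0,19,-11),(0,0,11),(0,0,-11)]: print(t,proj(c,s["ee_pos"]+m@np.array(t,float)).round(1))
print(s["grip_width"],c["depth"][250:300:4,280])
crop(c,200,220,360,370,5,"w3.png")
```

```text
(0, 19, 0) [[279.9 268. ]]
(0, 19, 11) [[279.9 247.6]]
(0, 19, -11) [[279.9 287.6]]
(0, 0, 11) [[279.9 264.6]]
(0, 0, -11) [[279.9 309.1]]
-0.1910026764541969 [320.15204  146.35468  143.51472  138.34407  133.68239  130.37726
 127.35748  123.96523  120.37875  118.49372  118.19538  118.39051
 119.293976]
```

View pics/w3.png

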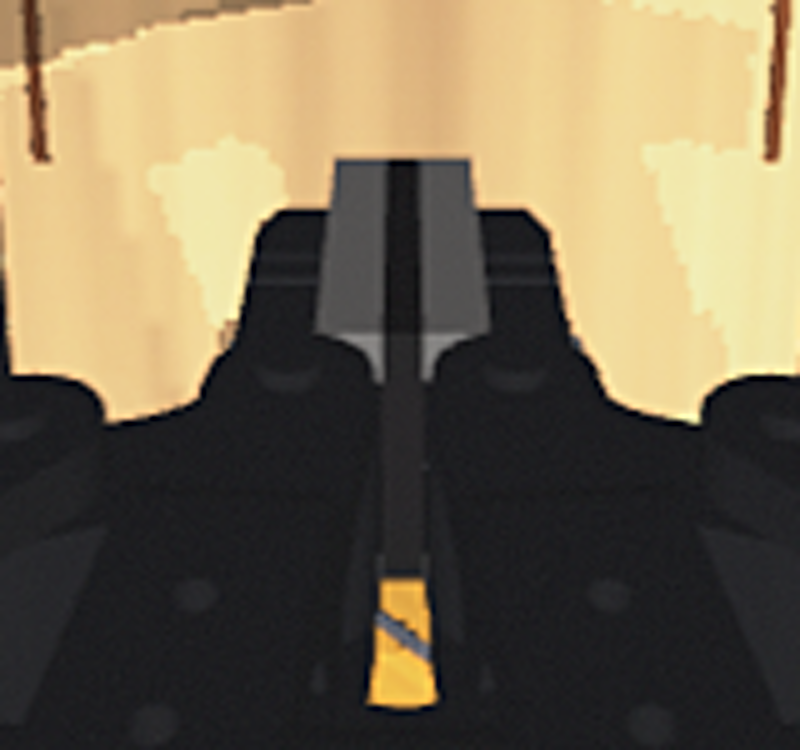

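Run:
```python
from h import *
import pickle;c=pickle.load(open("w2.pkl","rb"))
print("face by wrist",toJ(ray(c,[(246,177),(318,177)],42)).round(1).tolist())
p=J(1.7,-55)
bot.move_to([*p,110],q_down(TH)); bot.servo_line([*p,48],speed=100)
q=J(1.7,25)
print(bot.servo_line([*q,48],speed=25,until_force=6))
s=bot.read_state();print(toJ(s["ee_pos"]),s["ft_force"],s["clock"])
q=J(1.7,-45);bot.servo_line([*q,48],speed=100)
s=bot.read_state();c=cam("wrist");print(toJ(s["ee_pos"]))
cv2.imwrite("pics/w4.png",c["image"])
```

```text
face by wrist [[-29.8, -6.3], [33.6, -6.4]]
True
[[  1.57518287 -16.8337128 ]] [ 0.08394471 -0.064415    0.18212725] 7.1
[[  1.84434692 -45.38740606]]
```

View pics/w4.png

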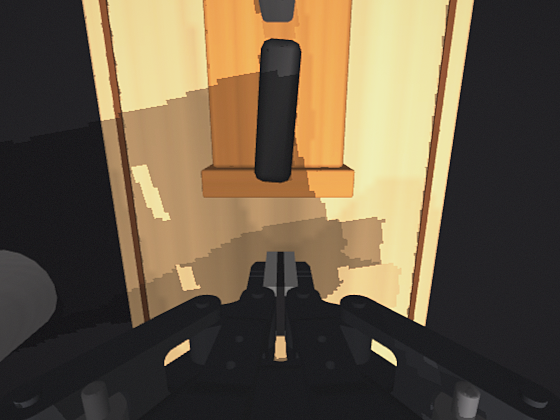

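Run:
```python
from h import *
c5=C5+1.7*X+3.3*Y
json.dump([TH,c5.tolist()],open("jig.json","w")); setjig(TH,c5)
s=bot.read_state();c=cam("wrist")
e=toJ(ray(c,[(262,48),(256,170),(299,48),(291,175)],74));print(e.round(1))
d=(e[0]-e[1])+(e[2]-e[3]);tilt=np.arctan2(d[0],d[1]);print("lock~",np.pi/2+tilt)
tilt=float(np.clip(tilt,-.2,.3))
p=J(0,23.8); yaw=TH-tilt
bot.move_to([*J(0,-40),110],q_down(yaw)); bot.move_gripper(34,60)
bot.move_to([*p,110],q_down(yaw)); 
print(bot.servo_line([*p,65],speed=80,until_force=8))
bot.move_gripper(0,100)
s=bot.read_state();print(s["grip_width"],s["ft_force"],s["moment"],toJ(s["ee_pos"]),s["joint_positions"][5],s["clock"])
```

```text
[[-4.9 42. ]
 [-7.3  7.5]
 [ 5.6 42. ]
 [ 3.6  6. ]]
lock~ 1.632927074880224
False
10.542159139338263 [-9.28208204  1.0672881   7.98959579] [ 0.16082156  1.47858636 -0.1393596 ] [[-0.70061617 24.03349414]] 0.4901486288866684 9.825
```

```bash
cat >> h.py <<'E'
def twist(dyaw,steps=6,log=True):
    j=bot.read_state()["joint_positions"].copy(); j0=j[5]
    for k in range(1,steps+1):
        j[5]=j0-dyaw*k/steps; bot.move_joints(j)
        s=bot.read_state()
        if log: print(f'{k} j6 {s["joint_positions"][5]:.3f} Mz {s["moment"][2]:.2f} F {s["ft_force"].round(1)} w {s["grip_width"]:.1f} t {s["clock"]:.1f}')
E
python3 - <<'E'
from h import *
twist(1.5)
bot.move_gripper(34); s=bot.read_state()
p=s["ee_pos"]; bot.servo_line([p[0],p[1],130],speed=150)
bot.move_to([*J(0,-40),150],q_down(TH))
c=cam("wrist");cv2.imwrite("pics/w5.png",c["image"])
E
```

```text
1 j6 0.244 Mz 0.31 F [-2.4 -0.1 -1.6] w 10.3 t 10.2
2 j6 -0.003 Mz 0.30 F [-1.7  0.6 -1. ] w 10.4 t 10.5
3 j6 -0.252 Mz 0.29 F [-1.3  0.5 -1.3] w 10.0 t 10.9
4 j6 -0.502 Mz 0.33 F [-1.5  0.6 -1.4] w 10.1 t 11.2
5 j6 -0.752 Mz 0.27 F [-1.6  1.9 -1.4] w 10.4 t 11.6
6 j6 -1.002 Mz 0.31 F [-1.4  1.9 -1.2] w 10.5 t 11.9
```

View pics/w5.png

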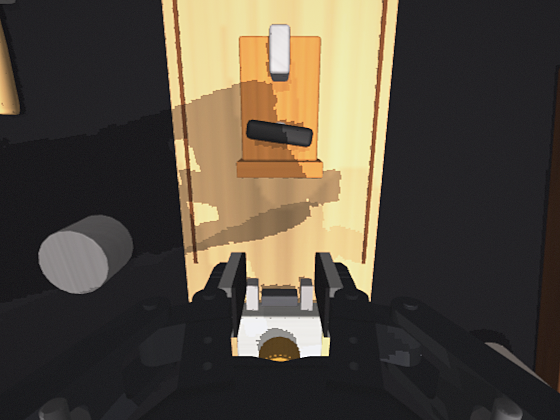

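Run:
```python
from h import *
bot.move_gripper(40)
p=J(-0.5,70.8)
bot.move_to([*p,130],q_down(TH)); print(bot.servo_line([*p,64],speed=100,until_force=8))
bot.move_gripper(0,40); s=bot.read_state();print(s["grip_width"],s["ft_force"],toJ(s["ee_pos"]))
q=J(-0.5,70.8+65); print(bot.servo_line([*q,64],speed=60,until_force=25))
s=bot.read_state();print(s["grip_width"],s["ft_force"],toJ(s["ee_pos"]),s["clock"])
bot.move_gripper(40);s=bot.read_state();print(toJ(s["ee_pos"]));bot.servo_line([*q,150],speed=150)
# look at first block from wrist
b=np.array([614.2,-180.7])
bot.move_to([b[0]-80,b[1],220],q_down(-np.pi/2)) 
print(bot.read_state()["joint_positions"].round(2))
c=cam("wrist");cv2.imwrite("pics/w6.png",c["image"])
t=cam("top");cv2.imwrite("pics/t1.png",t["image"])
```

```text
False
11.608102556330866 [-6.89851567  0.64555495  6.65473255] [[-0.8199157  71.02972698]]
False
11.370803414571371 [-4.55017341  2.39343017  4.58508177] [[ -0.81465119 136.39263352]] 17.2667
[[ -0.43173838 135.72393111]]
[-0.39  0.36  1.52  0.    1.27  1.18]
```

View pics/w6.png

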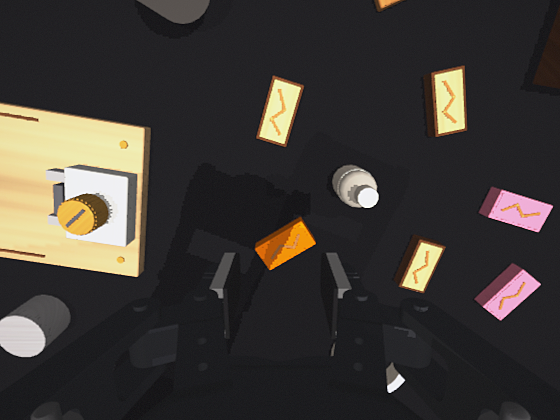

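View pics/t1.png

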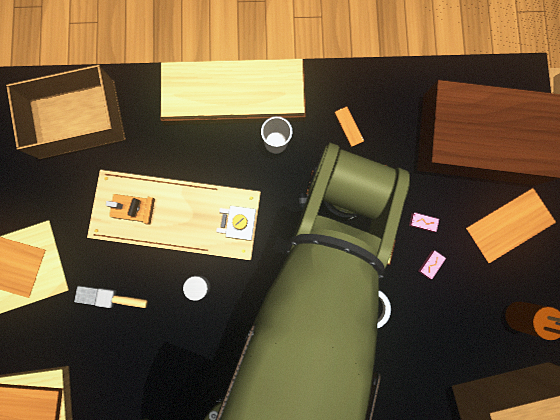

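Three pale-inlaid blocks with dark sides are seen at (280,110), (450,100) and (422,265). They match the description. The orange one at (285,243) and the pink ones at (515,210) and (507,290) are look-alikes. Next I'll get positions from this view and grasp the first block.

```bash
cat >> h.py <<'E'
def wblocks(c):
    return [b for b in blocks(c,18,150) if 22<b[3]<36 and 46<b[4]<68]
def clear_z(z=130):
    p=bot.read_state()["ee_pos"]; bot.servo_line([p[0],p[1],z],speed=200)
def pick(xy,yaw,z=20,g=50):
    bot.move_gripper(85)
    bot.move_to([*xy,110],q_down(yaw))
    hit=bot.servo_line([*xy,z],speed=110,until_force=8)
    bot.move_gripper(0,g); s=bot.read_state()
    print("hit",hit,"w",s["grip_width"],"F",s["ft_force"].round(1),"z",s["ee_pos"][2])
    bot.servo_line([*xy,130],speed=200)
    print("w after lift",bot.read_state()["grip_width"]); 
def norm(a): return (a+np.pi/2)%np.pi-np.pi/2
E
python3 - <<'E'
from h import *
c=cam("wrist")
for b in wblocks(c): print(b, toJ(b[1]))
E
```

```text
(array([421., 265.]), array([ 446.58538818, -342.30160522]), np.float32(-0.28352374), 27.006940841674805, 56.9063720703125) [[ -18.33391108 -516.216275  ]]
(array([281., 106.]), array([ 615.18231201, -179.25076294]), np.float32(-0.29204115), 26.90259552001953, 56.74448776245117) [[ 121.47434443 -327.89699402]]
(array([449., 100.]), array([ 625.00750732, -347.12890625]), np.float32(0.20535445), 26.757877349853516, 56.670440673828125) [[ 158.49445555 -491.93697951]]
```

Run:
```python
from h import *
pick(np.array([615.2,-179.3]),-0.29)
p=J(0,-40); bot.move_to([*p,130],q_down(TH))
c=cam("wrist");cv2.imwrite("pics/w7.png",c["image"]);print(bot.read_state()["clock"],bot.read_state()["grip_width"])
```

```text
hit False w 60.77696628854144 F [-0.5  0.5  5.8] z 21.092442691823138
w after lift 60.83143173781696
25.1917 60.820582875438674
```

View pics/w7.png

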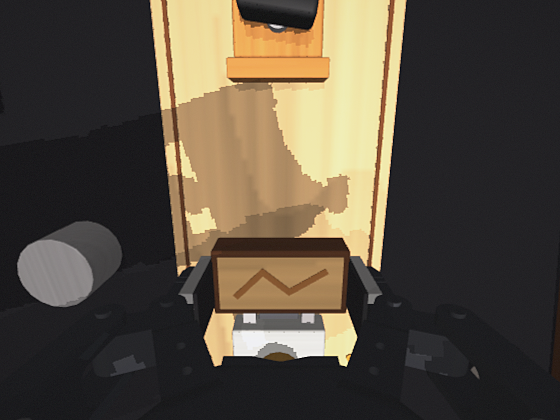

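The block is held square between the pads, with its inlay at (281,283). I'll place it first against the stops.

```bash
cat >> h.py <<'E'
def place(y,x=0,zpre=60):
    p=J(x,y)
    bot.move_to([*p,130],q_down(TH)); bot.servo_line([*p,zpre],speed=150)
    print("w before",bot.read_state()["grip_width"])
    hit=bot.servo_line([*p,36.5],speed=30,until_force=6)
    s=bot.read_state();print("hit",hit,"z",s["ee_pos"][2],"F",s["ft_force"].round(1),"w",s["grip_width"])
    bot.move_gripper(78); bot.servo_line([*p,130],speed=150)
def lookrow(name,y=-20,z=190):
    bot.move_to([*J(0,y-40),z],q_down(TH))
    c=cam("wrist");cv2.imwrite("pics/"+name,c["image"])
    for b in blocks(c,36,150):
        if b[3]<40 and b[4]<75: print(b[0],toJ(b[1]).round(1),round(float(norm(b[2]-TH)),3),b[3],b[4])
    print(bot.read_state()["clock"])
E
python3 - <<'E'
from h import *
place(-86)
lookrow("w8.png")
E
```

```text
w before 60.83932471346904
hit True z 39.084128528663946 F [-1.9 -0.6  6.7] w 60.72484440560815
[281. 228.] [[  0.1 -86. ]] -0.0 25.87803840637207 56.53943634033203
[211. 196.] [[-60.8 -53.2]] 1.569 15.972265243530273 20.55183982849121
[193. 146.] [[-76.1  -8.6]] 1.568 7.2686052322387695 23.921316146850586
[22. 54.] [[-205.9   68.4]] 1.535 14.276924133300781 66.18862915039062
28.2667
```

View pics/w8.png

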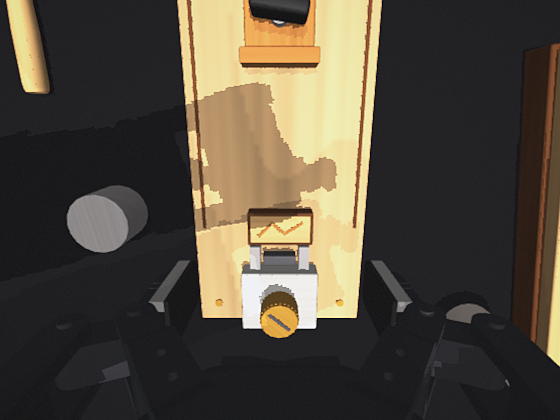

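Block 1 sits squarely at jig (0.1, -86) and yaw 0, with its inlay at (281,228). Before picking the next one I'll look at the other two again, since one may have been knocked.

Run:
```python
from h import *
bot.move_to([540,-250,220],q_down(-np.pi/2))
c=cam("wrist");cv2.imwrite("pics/w9.png",c["image"])
B=wblocks(c)
for b in B: print(b[0],b[1].round(1),round(float(b[2]),3))
t=min(B,key=lambda b:np.hypot(*(b[1]-[625,-347])))
if np.hypot(*(t[1]-[625,-347]))<10:
    pick(t[1],float(norm(t[2])))
    place(-50); lookrow("w10.png")
```

```text
[342. 242.] [ 481.6 -318.1] -0.297
[380. 108.] [ 625.1 -347.2] 0.208
hit False w 60.46287339396317 F [0.4 0.3 6. ] z 21.2004942672342
w after lift 60.71550516751245
w before 60.67492726394484
hit True z 39.1665249991316 F [-2.3 -1.6  8. ] w 60.19798029229085
[274. 228.] [[  0.  -85.7]] -0.002 25.857736587524414 56.19654083251953
[211. 196.] [[-60.8 -53.6]] -1.542 16.025209426879883 20.51610565185547
[192. 144.] [[-76.1  -7.8]] 1.567 7.278761863708496 24.734359741210938
[23. 49.] [[-205.6   68.2]] 1.555 14.38708209991455 66.02593231201172
38.0
```

View pics/w9.png

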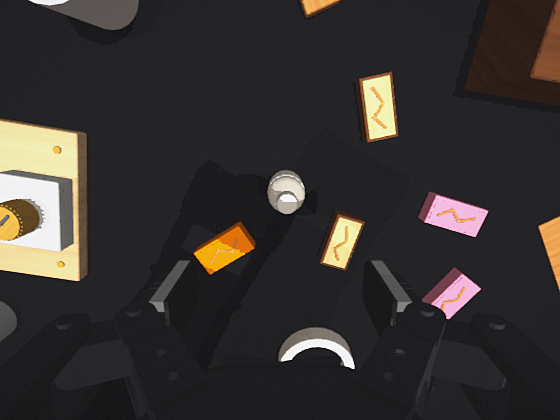

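View pics/w10.png

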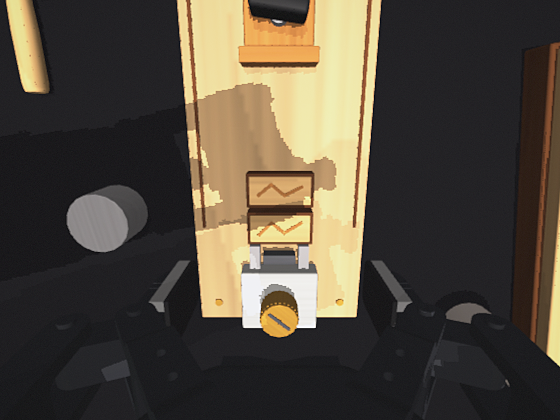

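Block 2 is in, with its inlay at (280,189), square and about 4 mm off block 1. The third block has been knocked to (481.6,-318), near the glue at (287,192) and the tape at (316,350). I'll check finger clearances before grasping.

Run:
```python
from h import *
bot.move_to([500,-270,220],q_down(-np.pi/2))
c=cam("wrist");cv2.imwrite("pics/w11.png",c["image"])
for b in wblocks(c): print(b[0],b[1].round(1),round(float(b[2]),3))
t=cam("top"); print("tape(top,z24)",ray(t,[(370,309)],24).round(),"glue base",ray(t,[(347,212)],10).round(), "glue cap",ray(t,[(352,209)],85).round())
```

```text
[325. 209.] [ 481.5 -318.6] -0.302
tape(top,z24) [[ 309. -295.   24.]] glue base [[ 542. -256.   10.]] glue cap [[ 540. -252.   85.]]
```

View pics/w11.png

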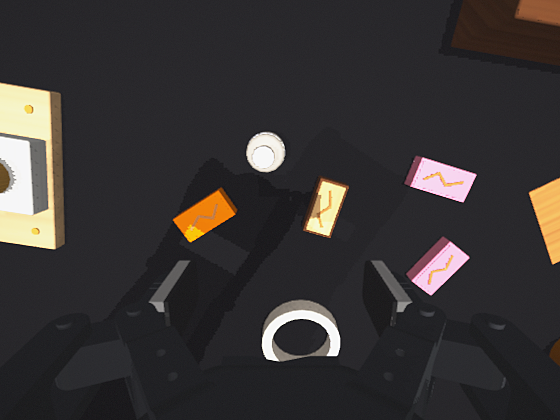

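Run:
```python
from h import *
pick(np.array([481.5,-318.4]),-0.30)
place(-14); lookrow("w12.png",y=0)
```

```text
hit False w 60.47303881663778 F [-0.2 -0.3  6.4] z 21.038367727910412
w after lift 60.644358411581806
w before 60.44981636682108
hit True z 39.03751867309035 F [-1.9 -0.1  7.1] w 60.717446568314585
[296. 215.] [[ 10.1 -49.7]] -0.002 26.02031707763672 36.395896911621094
[211. 196.] [[-60.8 -34.4]] -1.51 17.196025848388672 22.496702194213867
[193. 146.] [[-76.1  10.8]] -1.569 7.239758491516113 22.215789794921875
47.5
```

View pics/w12.png

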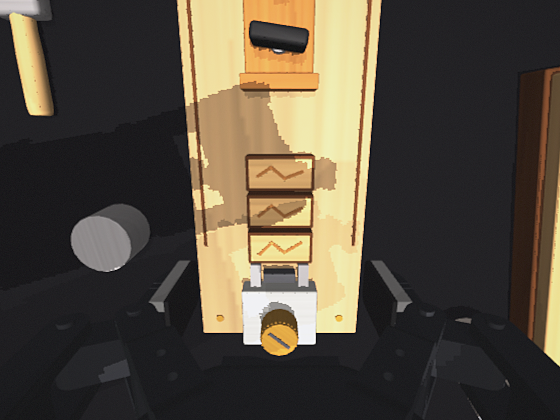

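All three blocks lie square in the row, with inlays at rows 246, 211 and 174 and column 280. Next I'll bring the fence up until it meets the row.

Run:
```python
from h import *
bot.move_gripper(40)
p=J(-0.3,135.7)
bot.move_to([*p,130],q_down(TH)); print(bot.servo_line([*p,64],speed=100,until_force=8))
bot.move_gripper(0,40); s=bot.read_state();print(s["grip_width"],s["ft_force"],toJ(s["ee_pos"]))
print(bot.servo_line([*J(-0.3,84),64],speed=50,until_force=15))
for k in range(8):
    y=82-2*k
    h=bot.servo_line([*J(-0.3,y),64],speed=15,until_force=8)
    s=bot.read_state();print(y,h,toJ(s["ee_pos"]).round(1),(s["ft_force"][:2]@Y).round(1),s["clock"])
    if h: break
bot.move_gripper(40);s=bot.read_state();e=s["ee_pos"];print(toJ(e));bot.servo_line([e[0],e[1],150],speed=150)
lookrow("w13.png",y=0)
```

```text
False
11.134666834862491 [-8.32097774 -0.04396569  5.95470332] [[ -0.77983177 136.01953679]]
False
82 False [[-0.8 82.3]] -0.1 51.35
80 False [[-0.8 80.3]] -0.6 51.6333
78 False [[-0.8 78.3]] -0.4 51.9167
76 False [[-0.8 76.4]] 0.2 52.2
74 False [[-0.8 74.4]] 0.7 52.4833
72 False [[-0.8 72.4]] -0.3 52.7667
70 False [[-0.8 70.4]] 1.1 53.05
68 True [[-0.9 70.1]] 3.6 53.2583
[[-1.25636757 69.51458355]]
[280. 223.] [[  0.5 -57.6]] -0.002 24.40938949584961 55.60315704345703
[212. 198.] [[-60.5 -36.8]] -1.565 16.95006561279297 18.76192283630371
[193. 144.] [[-75.6  10.3]] 1.495 6.998231887817383 22.98691177368164
54.9583
```

View pics/w13.png

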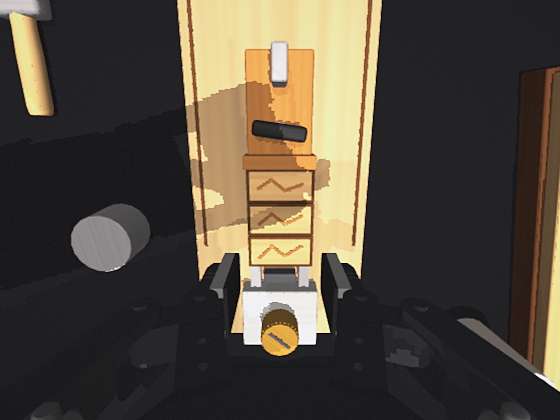

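The row is closed up: fence edge at row 155-168 touching the third block, gaps gone. The bar at (279,131) sits near 0.13 rad. Locking it next.

Run:
```python
from h import *
yaw=TH+np.pi/2-0.13
p=J(-0.5,23.0)
bot.move_gripper(34)
bot.move_to([*p,120],q_down(yaw)); print(bot.read_state()["joint_positions"].round(2))
print(bot.servo_line([*p,65],speed=80,until_force=8))
bot.move_gripper(0,110); s=bot.read_state();print(s["grip_width"],s["ft_force"].round(1),toJ(s["ee_pos"]))
twist(-1.62,8)
bot.move_gripper(34); e=bot.read_state()["ee_pos"]; bot.servo_line([e[0],e[1],130],speed=150)
lookrow("w14.png",y=0,z=170)
```

```text
[ 0.26  0.51  1.55 -0.    1.08 -1.01]
False
10.200384013440082 [-0.2  4.8  5.6] [[-0.19859634 23.49715391]]
1 j6 -0.815 Mz -0.39 F [-1.   0.6  0.6] w 10.1 t 57.9
2 j6 -0.615 Mz -0.31 F [-2.7 -1.5  3.4] w 9.8 t 58.2
3 j6 -0.414 Mz -0.25 F [-3.8 -1.6  5.1] w 10.0 t 58.5
4 j6 -0.211 Mz -0.22 F [-5.5 -3.   6. ] w 10.2 t 58.8
5 j6 -0.008 Mz -0.21 F [-5.7 -3.4  7.6] w 10.0 t 59.1
6 j6 0.194 Mz -0.18 F [-7.4 -3.3  7.9] w 9.9 t 59.4
7 j6 0.397 Mz -0.22 F [-9.1 -3.7  9.8] w 10.0 t 59.7
8 j6 0.599 Mz -0.13 F [-10.3  -4.   11. ] w 10.2 t 60.0
[280. 260.] [[ -0.1 -89.3]] -0.003 25.422510147094727 56.32273864746094
[208. 260.] [[-61.4 -83.2]] 0.732 34.999183654785156 72.35098266601562
[286. 229.] [[ -0.  -57.1]] -0.003 25.654020309448242 56.33774185180664
[208. 204.] [[-59.3 -37.8]] -1.538 19.341976165771484 19.345510482788086
[187. 150.] [[-75.8   8. ]] -1.56 6.997137069702148 23.90399932861328
[11. 73.] [[-204.7   73.4]] 1.534 14.423537254333496 74.27186584472656
[178.  56.] [[-75.7  77.9]] 1.57 7.268652439117432 71.92137908935547
61.4333
```

View pics/w14.png

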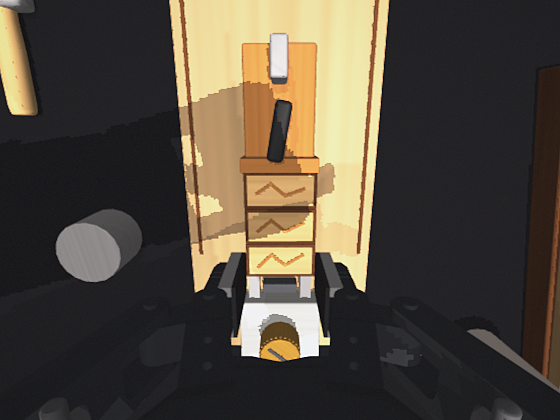

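The bar at (280,130) is past 1.57 rad (about 1.75), so the fence is locked, and the row is square. Next, a look at the thumbscrew slot and pad.

```bash
cat >> h.py <<'E'
def lookthumb(name):
    bot.move_to([*J(0,-215),190],q_down(TH))
    c=cam("wrist")
    uv=proj(c,[*J(0,-160),74])[0]; u,v=uv.round().astype(int)
    print("thumb px",uv, "pad px @-115,32:",proj(c,[*J(0,-115),32])[0].round(1),"stops -105,32",proj(c,[*J(0,-105),32])[0].round(1))
    u0,v0=u-60,max(0,v-100); crop(c,u0,v0,u+60,v+50,5,name); print("crop org",u0,v0)
    return c
E
python3 - <<'E'
from h import *
import pickle
c=lookthumb("th0.png");pickle.dump(c,open("th0.pkl","wb"))
E
```

```text
thumb px [279.85541604 144.47714598] pad px @-115,32: [279.8  86.4] stops -105,32 [279.8  73.5]
crop org 220 44
```

View pics/th0.png

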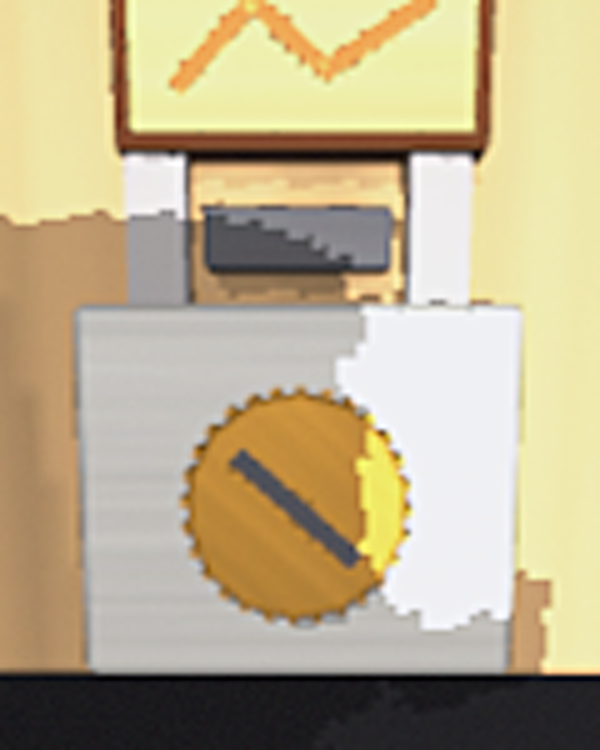

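The slot is at 0.71 rad clockwise from image x. The pad front is at row 85.4, against 86.4 predicted for angle 0, so the thumbscrew is close to 0. The row touches the stops, so contact should come near 4 rad and the target is about 5.7. First twist is 3.0 rad.

```bash
cat >> h.py <<'E'
def thumb(a0,d,steps,g=60):
    "a0: starting jaw yaw rel. jig; turn clockwise by d"
    bot.move_gripper(60)
    p=J(0,-160)
    bot.move_to([*p,120],q_down(TH+a0)); h=bot.servo_line([*p,64],speed=80,until_force=8)
    bot.move_gripper(0,g); s=bot.read_state();print(h,s["grip_width"],s["ft_force"].round(1),s["moment"][2].round(3),s["joint_positions"][5].round(2))
    twist(-d,steps)
    bot.move_gripper(60); bot.servo_line([*p,125],speed=150)
E
python3 - <<'E'
from h import *
thumb(1.5,3.0,10)
lookthumb("th1.png")
E
```

```text
False 32.6879347375285 [-4.  -3.4  7.5] 0.007 -1.39
1 j6 -1.099 Mz -0.08 F [-2.5 -4.8  0.7] w 32.7 t 65.5
2 j6 -0.799 Mz -0.07 F [-3.7 -7.7  2.3] w 31.9 t 65.8
3 j6 -0.499 Mz -0.07 F [-8.5 -9.   3.9] w 32.5 t 66.2
4 j6 -0.199 Mz -0.10 F [-10.1 -11.5   5.2] w 32.2 t 66.6
5 j6 0.101 Mz -0.07 F [-12.6 -10.2   8. ] w 32.1 t 67.0
6 j6 0.401 Mz -0.11 F [-14.9 -10.    9.5] w 32.3 t 67.4
7 j6 0.701 Mz -0.02 F [-18.4  -8.8  12.1] w 32.6 t 67.8
8 j6 1.001 Mz -0.07 F [-18.4  -5.2  13.4] w 32.4 t 68.2
9 j6 1.301 Mz -0.13 F [-20.2  -2.2  13.8] w 32.4 t 68.6
10 j6 1.601 Mz -0.12 F [-20.9  -0.1  14. ] w 32.4 t 69.0
thumb px [279.9425589  143.47905741] pad px @-115,32: [279.8  85.4] stops -105,32 [279.8  72.5]
crop org 220 43
```

View pics/th1.png

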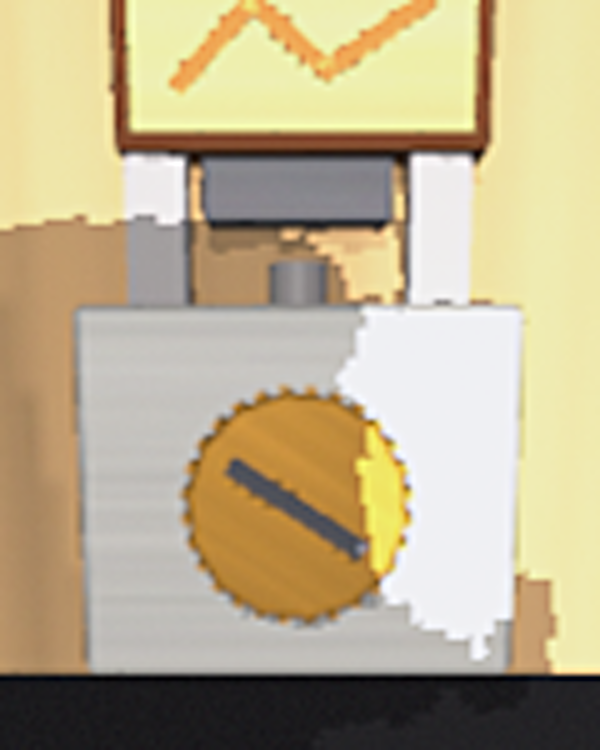

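The slot is now at 0.59 rad, a turn of 3.02 rad with no slip, and the pad's back edge advanced about 7.5 mm as expected. I'll go in small steps from here.

Run:
```python
from h import *
thumb(0.6,1.2,6)
lookthumb("th2.png")
```

```text
False 32.16599194584265 [-11.7  -4.8  14.9] 0.045 -0.49
1 j6 -0.299 Mz -0.14 F [-2.7 -0.6  1.1] w 32.8 t 73.7
2 j6 -0.100 Mz -0.06 F [-5.3 -1.7  3.8] w 32.3 t 74.0
3 j6 0.100 Mz -0.11 F [-6.3 -2.2  4.9] w 32.2 t 74.3
4 j6 0.300 Mz -0.08 F [-5.3 -0.9  4.8] w 32.3 t 74.6
5 j6 0.500 Mz -0.02 F [-6.9 -1.8  4.5] w 32.5 t 74.9
6 j6 0.700 Mz -0.09 F [-7.1 -1.   5.4] w 32.5 t 75.2
thumb px [280.25477023 143.63185052] pad px @-115,32: [280.1  85.4] stops -105,32 [280.1  72.5]
crop org 220 44
```

View pics/th2.png

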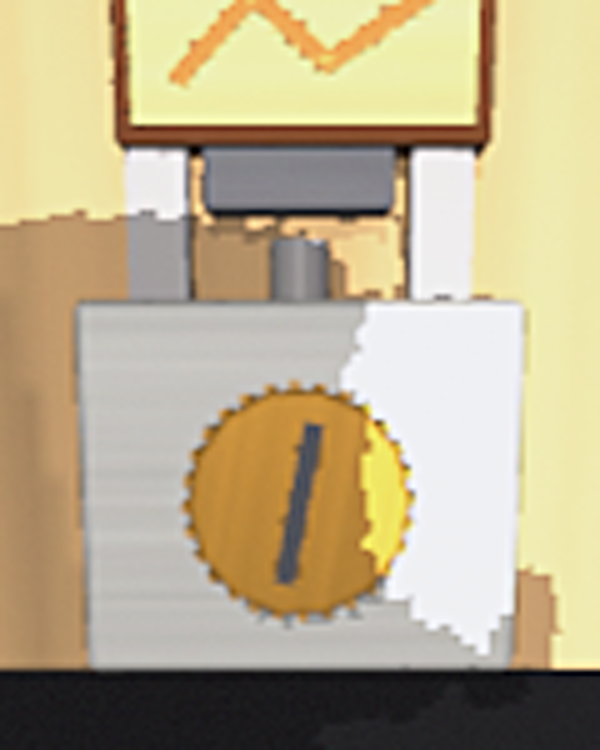

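The slot turned +1.14, for a total of about 4.16 rad. The pad's back edge moved only ~0.6 mm while the screw rod moved ~2.8 mm, so the pad has stopped, with its spring pressed in about 2.3 mm. About 0.75 rad more puts it mid-range (~4.2 mm).

Run:
```python
from h import *
thumb(0.4,0.75,5)
lookthumb("th3.png")
```

```text
False 32.60259785062206 [-13.8  -2.4  16.8] 0.085 -0.29
1 j6 -0.148 Mz -0.09 F [-3.3 -0.8  2.1] w 32.0 t 79.1
2 j6 -0.001 Mz -0.05 F [-6.2 -1.1  4.1] w 32.8 t 79.3
3 j6 0.150 Mz -0.04 F [-5.2 -1.3  4.3] w 32.4 t 79.6
4 j6 0.300 Mz -0.08 F [-5.3 -0.4  4.4] w 32.5 t 79.9
5 j6 0.450 Mz -0.03 F [-5.8 -1.4  4.5] w 32.1 t 80.1
thumb px [280.26217866 143.56773256] pad px @-115,32: [280.1  85.4] stops -105,32 [280.   72.4]
crop org 220 44
```

View pics/th3.png

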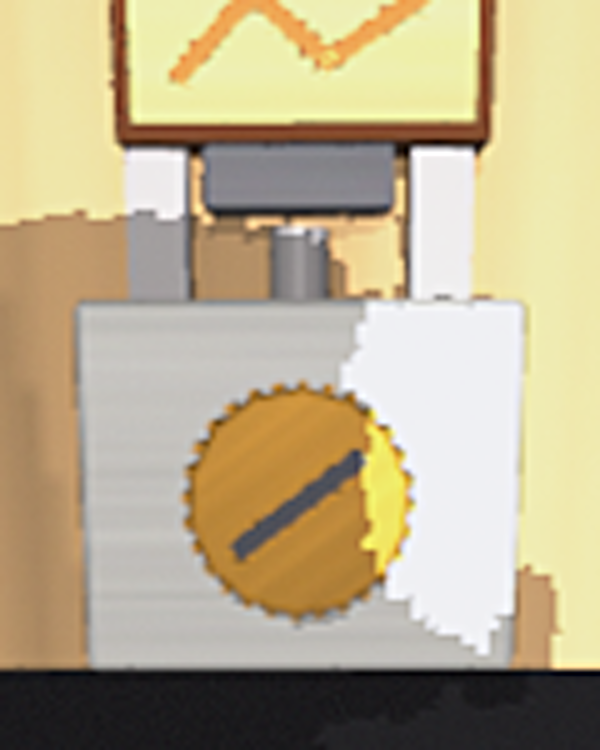

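The slot turned +0.74 for a total of about 4.9 rad, and the pad stayed put. The rod-to-pad gap shrank from 40 to 16 crop px, which is 3.7 mm of spring; the turn count gives 4.2 mm. Both are mid-range. One final check of the row, the lock and the bench.

Run:
```python
from h import *
lookrow("w20.png",y=0,z=190)
c=cam("wrist")
bot.move_to([400,-200,300],q_down(-1))
t=cam("top"); cv2.imwrite("pics/t2.png",t["image"])
```

```text
[289. 219.] [[  0.4 -57.1]] 0.0 25.3746337890625 56.05244064331055
[214. 196.] [[-62.5 -34.3]] -1.263 18.69368553161621 19.303604125976562
[194. 147.] [[-76.1  11.7]] -1.566 7.2398834228515625 22.993453979492188
82.4083
```

View pics/w20.png

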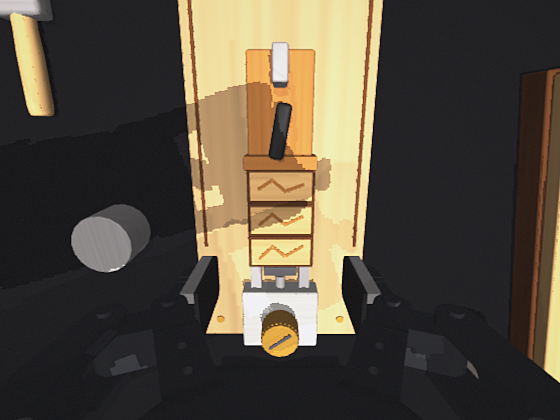

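View pics/t2.png

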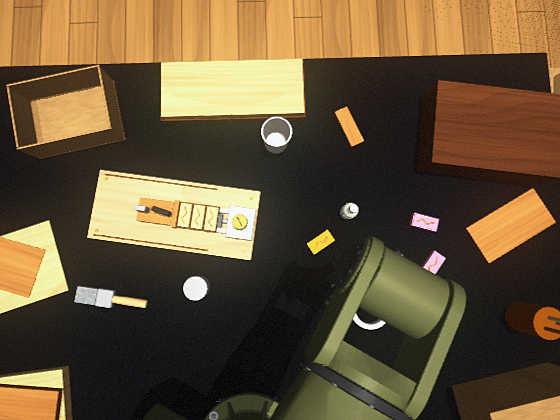

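The row is intact at columns 248-314 with the fence against it, and the bar at (281,131) is locked. The cup, glue, offcut, brush and weight are where they started, and no inlaid blocks remain on the bench.

Run:
```python
from h import *
bot.finish_job(); print(bot.read_state()["clock"])
```

```text
the job is handed in; nothing more can be done
the job is handed in; nothing more can be done
```

The glue-up is done and handed in at about 83 s; no verdict was reported.

**What I did:** I freed the fence's clamp knob and slid the fence back. Then I laid the three pale-inlaid blocks flat in the jig, leaving the orange and pink look-alikes alone. One block was knocked aside partway through, so I found it again before gripping it. I pushed the fence up until the gaps closed, locked the knob, and turned the thumbscrew about 4.9 rad over three grasps.

**Last checks:**
- **Row:** the last picture showed all three blocks still in line against the fence. The middle block measured within 0.5 mm of the jig's centre line and square to it. The first measured the same before the thumbscrew was turned. The third I judged by eye.
- **Clamp knob:** at about 1.75 rad from the turn I gave it and the bar's angle in the picture, so it should be holding.
- **Pad:** it stopped after about 3.2 rad, and the spring is pressed in about 4 mm. The pictures gave 3.7 mm and the turn count 4.2 mm, which puts the force at 17–19 N.
- **Bench:** the glue, cup, offcut, brush and weight looked where they started. The arm mostly hid the tape roll in that picture, but I never worked near it.

**What disagreed:**
- The top and wrist cameras differed by about 4 mm on where the jig sits. I went with the wrist camera after a touch on the fence agreed with it to about 0.5 mm.
- The torque reading at the wrist was too noisy to show the resistance rising, so I judged when to stop from the pad and screw positions in the pictures.

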